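Pry open the drive cover and hold the dead-man plunger at half travel

TASK

Pick up the palette knife from the cork mat, slip its blade into the slot under the front edge of the yellow cover of the blue spindle drive box and lever the stiff cover up with the blade until it stands beyond upright, keeping the fingers off the cover. Then lay the knife flat on the cork mat again and let go of it, and with the fingertips press the red dead-man plunger inside the box straight down to half its travel, so that the pointer on the box's dial stands in the green, never letting it run down into the red. Keep it pressed there: the program finishes while still holding the plunger at half travel, with the cover still open and all the other things on the bench left where they stood.

Things in the scene. Friction and masses are not known exactly. Their poses are not given: they have to be found in the camera images.
- drive_box: blue spindle drive box fixed to the bench, placed anew each time, 130 mm deep (x), 180 wide (y). Origin: centre of underside; front is -x. At y -90 to +30 mm: an open well, 118 by 108 mm inside, floor 45 mm high, under the yellow cover; walls 6 mm thick, sides and back 85 mm high, front only 69 mm. At y +30 to +90 mm: a low wing, 60 mm high, with the dial.
- dial (a point): centre of the white dial, 54 mm across, on the wing's top (box frame x 0, y +60, z 62 mm). Its black pointer turns clockwise from above as the plunger goes down, past marks: grey, green (6 to 10 mm of travel), grey, red (from 13 mm).
- cover (a joint): angle of the yellow cover in rad: 0 closed and level, 1.57 upright, stop at 1.9 leaning back. Flat plate 131 mm long, 120 mm wide, 5 mm thick, 110 g, hinged along the back of the box, no handle. Its stiff hinge (0.12 N m) keeps it wherever it is left; lifting it at the front edge takes about 1.5 N.
- cover_hinge (a point): middle of the cover's hinge line at the level of its underside, 85 mm above the bench (box frame x +65, y -30 mm). Hinge axis: the box's y. This frame turns with the cover: closed, its axes are the box's.
- cover_edge (a point): middle of the cover's front edge on its underside, 131 mm from the hinge line; moves with the cover. Closed: 85 mm above the bench, box frame x -66, y -30 mm, and under it, above the front wall, is the slot for the blade, 16 mm high (69 to 85 mm above the bench) and 108 mm wide.
- plunger (a joint): travel of the red plunger downwards in m: 0 up, 0.016 fully down, half travel 0.008. Spring: about 3 N to start it, 6.8 N at half travel, 10.4 N fully down; it comes up again when let go.
- plunger_top (a point): centre of the top face of the red mushroom plunger (36 mm across), under the cover at box frame x 0, y -30 mm; 78 mm above the bench when up, 7 mm below the cover. It moves straight down as it is pressed.
- knife: palette knife lying on the mat, 215 mm long, 70 g, +x points from handle to blade tip. Origin: on the underside of the handle, 30 mm behind its front end, a good place to grip. Wooden handle x -80 to +30 mm, 22 mm wide (y), 18 mm high (z 0 to 18); steel blade x +30 to +135 mm, 22 mm wide, 3 mm thick, its mid-plane 9 mm above the underside of the handle.
- knife_tip (a point): tip of the knife's blade, 135 mm ahead of the knife's origin and 9 mm above its underside.
- cork_mat: cork mat fixed to the bench (somewhere else each time), 270 mm (x) by 160 mm (y), 3 mm thick; origin: centre of its underside.
- jar_green: small round paint jar with a green cap, 52 mm across, 62 mm high, often standing between the drive box and the mat; a bystander. Origin: centre of its underside.
- jar_gold: amber glass jar with a brass cap, 60 mm across, 75 mm high; a bystander. Origin: centre of its underside.
- bowl: blue glazed bowl, 150 mm across, 50 mm high; a bystander. Origin: centre of its underside.
- brush: paint brush lying flat, 190 mm long, orange handle; a bystander. Origin: on its underside at the middle of its length.
- ornament: red and green teardrop ornament standing tip up on a round wooden foot 64 mm across, 156 mm high in all; a bystander. Origin: centre of its underside.
- mug: white cup, 72 mm across, 85 mm high; a bystander. Origin: centre of its underside.
There are look-alikes about, which are no part of the job. Of the things that look like the knife, take the one that is farthest to the robot's left at the start. Of the things that look like the drive_box, take the one that is farthest from the robot's base at the start.

How it is judged:
By the outcome, as a careful person would: the job done as asked, in the order asked, and still so for the second after the job is handed in, while the arm keeps its last pose, push and grip.
It also fails if it takes over 64 s, if anything falls off the work surface, if the arm or the gripper's body presses on something with over 40 N, if the wrist force passes 120 N, or if a joint passes its speed limit or range.

ROBOT

A 6-joint arm with a two-finger parallel gripper is mounted at the origin on the work surface. World frame = base frame: x ahead of the robot, y to its left, z up, the work surface at z = 0. Lengths are in m, angles in rad, forces in N, time in s.
With the tool pointing down it reaches from about 0.225 to 0.875 m from the base axis. Payload 3.4 kg.
Tool frame: the origin (TCP) lies between the finger pads; the fingertips stand 11 mm ahead of it and the grasp point (between the pads) lies 8 mm behind it; z points along the fingers, y is the line along which they close (so a half turn about z gives the same grasp; the last joint's range is limited). The gripper opens to 85 mm and grips with 20 to 120 N. Pads are 22 mm wide; open, the fingers measure 114 mm over their backs; the gripper's body (76 mm by 85 mm) begins 54 mm behind the grasp point. The pads swing forward as they close: fully open they stand 13 mm farther back than shut.
Start: joints at [1.004, 0.276, 1.505, -0, 1.361, -0.121], TCP at [0.248, 0.519, 0.242] pointing down, gripper open.
Joint ranges: [-2.89, 2.89], [-0.75, 2.08], [0.22, 2.7], [-1.18, 4.32], [0.11, 2.71], [-2.7, 2.7]. Speed limits (rad/s): [2.57, 2.57, 3.14, 3.14, 3.14, 3.14].

INTERFACE

Orientations are given as a unit quaternion [w, x, y, z].
In Python, from rig import manip, imaging gives the robot as it stands. The module is installed in compiled form; this text tells all that it offers.
- The arm moves only by the tool jog_arm, never from a script. Its argument "deltas" is one flat list of numbers, 7 for each row, row after row: the turn, a rotation vector about the world's x, y, z in degrees, then the shift along the world's x, y, z in mm, then the opening, from 0 (shut) to 1 (fully open). In form: [ax, ay, az, tx, ty, tz, gripper, ax, ay, az, tx, ty, tz, gripper, ...]. A call has 1 to 20 rows; each row is the pose to reach, as a shift and turn from the pose commanded when the call began; what a row does not reach only later rows make up. A row lasts 1/10 s, in which the tool goes at most 50 mm and 8.59 degrees, less where a joint would pass 70% of its speed; a pose out of reach is approached as far as the arm can. A call with a gripper value outside its range is refused whole. The fingers move at their own pace and stop on an object; "grip_force" is the grip in N (left out, the last holds). Time passes only in rows, so rows that repeat a pose let the fingers close. It gives the time, the measured TCP pose, the force, the opening and the grip force at its end, in the units of the state.
- manip.get_state(): the state, without advancing time (a new reading comes with each control period).
- imaging.get_image(name): name is "scene" or "top" or "wrist"; returns the picture (400x640x3 uint8, blue, green, red); there is no depth.
- imaging.calibration(name): a dict with "mtx" (3x3 intrinsics, pixels), "dist" ([k1, k2, p1, p2, k3] as OpenCV has them; the pictures are not rectified), "cam_to_world" (4x4, takes a point from camera to world coordinates). Camera axes: x right, y down, z forward; pixel columns grow to the right and rows downward; lengths in m; the calibration is good to about 2 mm. A picture is of the moment at which its call begins: read the wrist's pose just before it. calibration takes no time and is no camera call; for the wrist camera it gives the pose at the moment of the call.
- manip.sign_off(): hands the job in; it is judged then, once.
The state is a dict: "clock": time; "qpos": joint angles; "qd": joint speeds; "effort": joint torques, N m; "position": TCP position; "ee_rot": TCP orientation; "contact_force": force on the tool from outside, world axes, zero at the start; "moment": the same for the moment, N m; "width": finger opening in m; "gripper_force": force on a finger pad.
Only numpy, scipy, OpenCV 4.12 (cv2) and the standard library are available. Lean on these libraries where they do the work, as an engineer would, in place of code of your own. Each camera call takes 0.05 s, during which the arm holds its last target. There are 200 camera calls.

## Working session

There is one attempt and no reset: what is moved stays moved. The work goes in short steps, Python scripts to look and compute and a tool call to move; the robot and the scene stay as the last step left them, time stands still between calls to the robot, and variables do not carry over. Pictures are saved under pics/ and viewed, at most 10 in all, crops included, and the job is handed in when it is done.

Besides the shell and the picture viewer there is one more tool, called after ">>>" by a JSON object that holds its "name" and its "arguments", one argument or row to a line. jog_arm: Moves the arm, as the interface text tells. Its arguments: {"type":"object","properties":{"deltas":{"type":"array"},"grip_force":{"type":"number"}},"required":["deltas"]}

```bash
mkdir -p pics; cat > h.py <<'E'
import numpy as np,cv2
from rig import manip,imaging
def ray(cal,uv):
    K=np.array(cal["mtx"],float);D=np.array(cal["dist"],float);T=np.array(cal["cam_to_world"],float)
    n=cv2.undistortPoints(np.array(uv,float).reshape(-1,1,2),K,D).reshape(-1,2)
    d=np.c_[n,np.ones(len(n))]@T[:3,:3].T
    return T[:3,3],d
def plane(cal,uv,z):
    o,d=ray(cal,uv);return o+d*((z-o[2])/d[:,2])[:,None]
def proj(cal,P):
    T=np.linalg.inv(np.array(cal["cam_to_world"],float))
    return cv2.projectPoints(np.array(P,float).reshape(-1,1,3),cv2.Rodrigues(T[:3,:3])[0],T[:3,3],np.array(cal["mtx"],float),np.array(cal["dist"],float))[0].reshape(-1,2)
E
python3 - <<'E'
from h import *
for n in("scene","top"):
    c=imaging.calibration(n);print(n,np.round(c["cam_to_world"],3).tolist(),np.round(c["mtx"],0).tolist())
    im=imaging.get_image(n);cv2.imwrite(f"pics/{n}0.png",im)
print(manip.get_state())
E
```

```text
scene [[0.296, 0.821, -0.487, 1.065], [0.955, -0.251, 0.157, -0.188], [0.007, -0.512, -0.859, 1.052], [0.0, 0.0, 0.0, 1.0]] [[393.0, 0.0, 322.0], [0.0, 393.0, 200.0], [0.0, 0.0, 1.0]]
top [[0.018, -0.997, 0.073, 0.42], [-1.0, -0.018, 0.009, 0.011], [-0.008, -0.073, -0.997, 1.294], [0.0, 0.0, 0.0, 1.0]] [[454.0, 0.0, 322.0], [0.0, 454.0, 204.0], [0.0, 0.0, 1.0]]
{'clock': 0.1, 'qpos': array([ 1.00403332e+00,  2.76539280e-01,  1.50600791e+00, -1.84151399e-05,
        1.36071443e+00, -1.20964952e-01]), 'qd': array([ 1.32823784e-04,  4.34795162e-05, -5.04035441e-03,  5.91990322e-04,
       -8.67358386e-04, -9.02903558e-04]), 'effort': array([ 2.38918488e-03, -4.17697871e+01, -2.46407104e+01, -1.11883905e-04,
        5.86182548e-03, -4.18101095e-06]), 'position': array([0.24767215, 0.5184178 , 0.24152137]), 'ee_rot': array([-2.72850372e-04,  2.21055899e-01,  9.75260782e-01, -7.88666221e-04]), 'contact_force': array([-0.88249208,  0.1588776 ,  0.40107694]), 'moment': array([0.00102519, 0.01757837, 0.04410226]), 'gripper_force': 0.0, 'width': 0.08538912565179783}
```

View pics/top0.png

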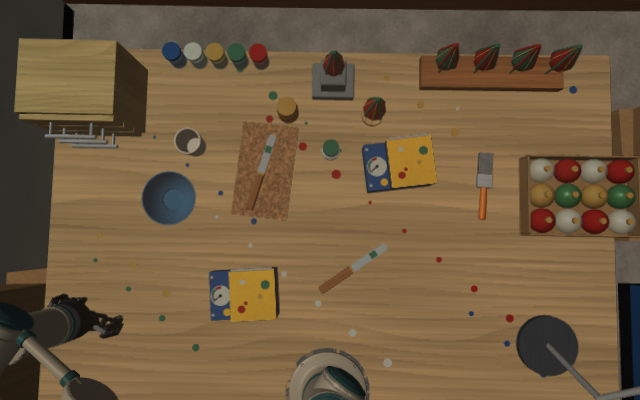

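View pics/scene0.png

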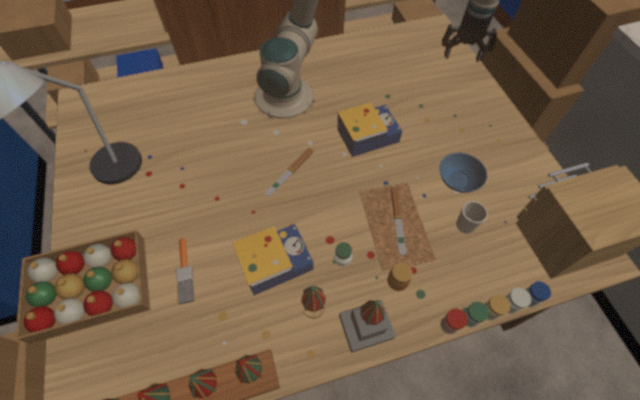

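Top view: the knife candidates are the one on the mat (263,172) and the one on the bench (353,268). The one on the mat is farther left (smaller u is +y), so I take it. The box candidates are (400,163) and (243,295). The first is farther from the base (base at about (328,390)), so I take it. The bystanders are the green jar (331,149), gold jar (287,109), bowl (168,198), mug (187,141), ornament (374,109) and brush (484,185).

```bash
python3 - <<'E'
from h import *
im=cv2.imread("pics/top0.png");c=imaging.calibration("top")
hsv=cv2.cvtColor(im,cv2.COLOR_BGR2HSV)
def roi(m,x0,y0,x1,y1):
    z=np.zeros_like(m);z[y0:y1,x0:x1]=m[y0:y1,x0:x1];return z
# cover
m=roi(cv2.inRange(hsv,(20,150,120),(32,255,255)),355,128,445,198)
m=cv2.morphologyEx(m,cv2.MORPH_CLOSE,np.ones((13,13)))
k=max(cv2.findContours(m,0,2)[0],key=cv2.contourArea)
b=cv2.boxPoints(cv2.minAreaRect(k));P=plane(c,b,.090);print("cover px",b.round(1).tolist(),"\n",P.round(4))
print("sides",[round(np.linalg.norm(P[i]-P[i-1]),4) for i in range(4)],"ctr",P.mean(0))
# dial
m=roi(cv2.inRange(hsv,(0,0,130),(180,70,255)),362,150,390,185)
k=max(cv2.findContours(m,0,2)[0],key=cv2.contourArea);(u,v),r=cv2.minEnclosingCircle(k);print("dial",u,v,r,plane(c,[[u,v]],.062))
# mat
m=roi(cv2.inRange(hsv,(5,90,40),(16,255,190)),220,110,305,230)
crop=cv2.resize(im[95:235,215:445],None,fx=3.4,fy=3.4,interpolation=cv2.INTER_CUBIC);cv2.imwrite("pics/crop.png",crop)
E
```

```text
cover px [[376.1000061035156, 141.10000610351562], [430.70001220703125, 134.8000030517578], [436.29998779296875, 182.39999389648438], [381.70001220703125, 188.8000030517578]] 
 [[ 0.6807 -0.1196  0.09  ]
 [ 0.7003 -0.2656  0.09  ]
 [ 0.5721 -0.2804  0.09  ]
 [ 0.5526 -0.1356  0.09  ]]
sides [np.float64(0.1291), np.float64(0.1472), np.float64(0.129), np.float64(0.1461)] ctr [ 0.62641688 -0.200304    0.09      ]
dial 377.0 166.5 9.013978004455566 [[ 0.61662854 -0.12572135  0.062     ]]
```

View pics/crop.png

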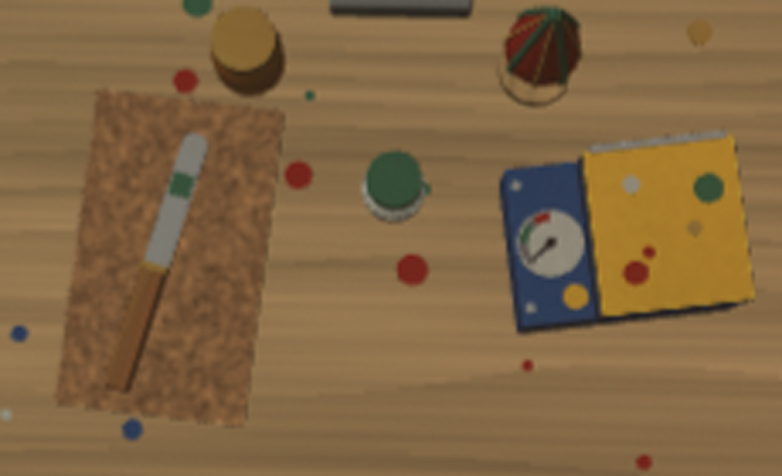

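The crop confirms the knife on the mat (handle end (120,388), tip (197,135), shoulder (158,262) in crop pixels) and the far box. Its cover front edge runs (600,318) to (752,300), with the dial wing on the left.

```bash
python3 - <<'E'
from h import *
c=imaging.calibration("top")
f=lambda L:np.array(L,float)/3.4+[215-.35,95-.35]
def sh(n,L,z):
    P=plane(c,f(L),z);print(n,P.round(4).tolist());return P
P=sh("cover",[(583,157),(733,133),(752,300),(600,318)],.09)
print([round(np.linalg.norm(P[i]-P[i-1]),3) for i in range(4)],"ctr",P.mean(0))
a=lambda d:np.degrees(np.arctan2(d[1],d[0]))
print("box yaw from sides",a(P[0]-P[3]),a(P[1]-P[2]),"front/back",a(P[3]-P[2])-90,a(P[0]-P[1])-90)
D=sh("dial",[(551,243)],.062)
T=sh("tip",[(198,133)],.012)[0];S=sh("shoulder",[(157,264)],.012)[0];E=sh("end",[(121,389)],.018)[0]
print("lens",np.linalg.norm(T-S),np.linalg.norm((T-E)[:2]),"yaw",a(T-S),a(T-E))
M=sh("mat",[(98,92),(284,112),(245,425),(57,403)],.003);print([round(np.linalg.norm(M[i]-M[i-1]),3) for i in range(4)],"ctr",M.mean(0))
sh("jargreen",[(394,180)],.062);sh("jargold",[(243,38)],.075)
# second view check of the knife end, box corner
s=imaging.calibration("scene");print("scene px pred: tip,end,dial,coverFL",proj(s,[T,E,D[0],P[3],P[2]]).round(0).tolist())
E
```

```text
cover [[0.682, -0.1463, 0.09], [0.703, -0.2642, 0.09], [0.5708, -0.2792, 0.09], [0.5546, -0.1607, 0.09]]
[np.float64(0.128), np.float64(0.12), np.float64(0.133), np.float64(0.12)] ctr [ 0.62760916 -0.21262104  0.09      ]
box yaw from sides 6.430423552193889 6.487989169565173 front/back 7.783820312901469 10.112484502361639
dial [[0.6177, -0.1249, 0.062]]
tip [[0.7141, 0.1676, 0.012]]
shoulder [[0.6023, 0.199, 0.012]]
end [[0.4965, 0.2251, 0.018]]
lens 0.1161169546925972 0.22498864968356622 yaw -15.7241929223458 -14.806157472698288
mat [[0.75, 0.2546, 0.003], [0.7354, 0.0961, 0.003], [0.4691, 0.1229, 0.003], [0.4847, 0.2809, 0.003]]
[np.float64(0.267), np.float64(0.159), np.float64(0.268), np.float64(0.159)] ctr [0.60979971 0.18861735 0.003     ]
jargreen [[0.6668, 0.0022, 0.062]]
jargold [[0.7776, 0.1257, 0.075]]
scene px pred: tip,end,dial,coverFL [[402.0, 254.0], [391.0, 186.0], [293.0, 244.0], [274.0, 224.0], [232.0, 240.0]]
```

>>> {"name": "jog_arm", "arguments": {
  "deltas": [0,0,1,20,-20,0,1,0,0,2,50,-50,-5,1,0,0,3,85,-80,-10,1,0,0,4,120,-115,-15,1,0,0,5,155,-150,-20,1,0,0,6,190,-180,-25,1,0,0,7,225,-215,-30,1,0,0,8,260,-250,-35,1,0,0,9,290,-280,-40,1,0,0,10.3,315,-300,-40,1,0,0,10.3,327,-313,-40,1,0,0,10.3,327,-313,-40,1,0,0,10.3,327,-313,-40,1]
}}

```text
clock: 1.4
position: [0.5739, 0.2064, 0.202]
ee_rot: [-0.001, 0.133, 0.991, 0.0]
contact_force: [-0.6, 0.2, 0.2]
width: 0.0851
gripper_force: 0.0
```

```bash
python3 - <<'E'
from h import *
c=imaging.calibration("wrist");im=imaging.get_image("wrist");cv2.imwrite("pics/w1.png",im)
s=manip.get_state();print(s["position"],s["ee_rot"],s["clock"],np.round(c["cam_to_world"],3).tolist())
print(proj(c,[[.714,.168,.012],[.602,.199,.012],[.4965,.225,.018]]).round(0).tolist())
E
```

```text
[0.57361735 0.20684159 0.20225915] [-7.57876604e-04  1.32340399e-01  9.91203992e-01  3.01353994e-04] 1.45 [[0.264, 0.912, 0.314, 0.493], [0.965, -0.249, -0.085, 0.228], [0.0, 0.325, -0.946, 0.333], [0.0, 0.0, 0.0, 1.0]]
[[317.0, 300.0], [317.0, 203.0], [314.0, 91.0]]
```

View pics/w1.png

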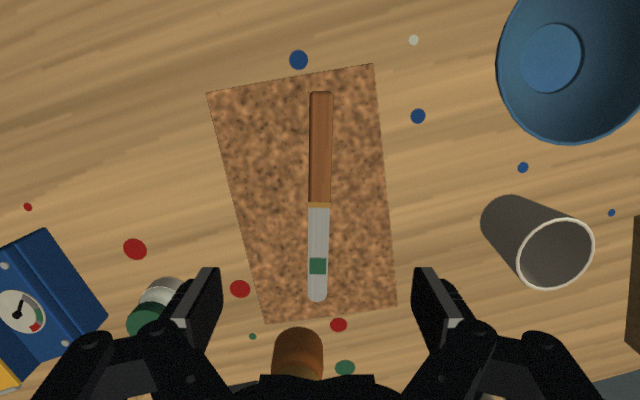

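Wrist view: the knife lies along the image's vertical, with handle end at (321,92), shoulder (319,204) and tip (318,302), roughly in line with the tool. No obstacle stands near the grip.

```bash
python3 - <<'E'
from h import *
c=imaging.calibration("wrist")
E=plane(c,[(321,91.5)],.021)[0];S=plane(c,[(318.7,205)],.014)[0];S2=plane(c,[(319.5,203)],.021)[0];T=plane(c,[(317.5,302)],.012)[0]
a=lambda d:np.degrees(np.arctan2(d[1],d[0]))
print(E,S2,S,T,"len",np.linalg.norm(T-S),np.linalg.norm((T-E)[:2]),np.linalg.norm(S2-E),"yaw",a(T-S),a(S2-E),a(T-E))
y=np.radians(a(T-E));d=np.array([np.cos(y),np.sin(y),0]);print("origin est",E+.08*d,S2-.03*d,T-.135*d)
R=cv2.Rodrigues(np.zeros(3))[0]
s=manip.get_state();q=s["ee_rot"];w,x,yy,z=q;print("tool y ang",np.degrees(np.arctan2(w*w-x*x+yy*yy-z*z,2*(x*yy-w*z))),s["position"])
E
```

```text
[0.49835118 0.23126772 0.021     ] [0.59933461 0.20269517 0.021     ] [0.60357416 0.20078265 0.014     ] [0.71668732 0.16886677 0.012     ] len 0.11754663153179458 0.22707828761132867 0.10494781866682418 yaw -15.75688022173756 -15.798487325187038 -15.950051806577003
origin est [0.57527131 0.20928378 0.021     ] [0.57048956 0.21093914 0.021     ] [0.5868846  0.20596467 0.012     ]
tool y ang 74.79026485525844 [0.57361735 0.20684159 0.20225915]
```

>>> {"name": "jog_arm", "arguments": {
  "deltas": [0,0,-0.7,2,2,-35,1,0,0,-0.7,2,2,-75,1,0,0,-0.7,2,2,-115,1,0,0,-0.7,2,2,-145,1,0,0,-0.7,2,2,-165,1,0,0,-0.7,2,2,-178,1,0,0,-0.7,2,2,-184,1,0,0,-0.7,2,2,-184,0.5,0,0,-0.7,2,2,-184,0.2,0,0,-0.7,2,2,-184,0.1,0,0,-0.7,2,2,-184,0.1,0,0,-0.7,2,2,-184,0,0,0,-0.7,2,2,-184,0,0,0,-0.7,2,2,-184,0],
  "grip_force": 90
}}

```text
clock: 2.85
position: [0.5777, 0.2079, 0.0196]
ee_rot: [0.001, 0.139, 0.99, 0.0]
contact_force: [-1.1, 0.4, 6.6]
width: 0.0194
gripper_force: 89.8
```

>>> {"name": "jog_arm", "arguments": {
  "deltas": [0,0,0,0,0,10,0,0,0,0,0,0,35,0,0,0,0,0,0,75,0,0,0,0,0,-10,110,0,0,0,1,-10,-35,130,0,0,0,3,-25,-70,130,0,0,0,5,-40,-105,130,0,0,0,7,-55,-140,130,0,0,0,9,-70,-175,130,0,0,0,11,-85,-210,130,0,0,0,13,-100,-245,130,0,0,0,15,-115,-280,130,0,0,0,17,-130,-315,130,0,0,0,19,-145,-350,130,0,0,0,21,-165,-385,130,0,0,0,22,-180,-420,130,0,0,0,23,-190,-440,130,0,0,0,23,-192,-450,130,0,0,0,23,-192,-450,130,0,0,0,23,-192,-450,130,0]
}}

```text
clock: 4.85
position: [0.3852, -0.2414, 0.1484]
ee_rot: [0.0, -0.061, 0.998, 0.0]
contact_force: [-0.5, -1.1, -0.2]
width: 0.0194
gripper_force: 89.0
```

```bash
python3 - <<'E'
from h import *
s=manip.get_state();print(s["position"],s["ee_rot"],s["width"],s["contact_force"],s["moment"])
ims=[imaging.get_image(n) for n in("top","wrist","scene")]
for n,i in zip(("top","wrist","scene"),ims):cv2.imwrite(f"pics/{n}2.png",i)
q=s["position"]
t,sc=imaging.calibration("top"),imaging.calibration("scene")
u,v=proj(t,[[.55,-.22,.12]])[0].astype(int);a,b=proj(sc,[[.55,-.22,.12]])[0].astype(int);print(u,v,a,b)
A=cv2.resize(ims[0][v-60:v+80,u-70:u+70],(400,400),interpolation=2);B=cv2.resize(ims[2][b-90:b+50,a-70:a+70],(400,400),interpolation=2)
cv2.imwrite("pics/c2.png",np.hstack([A,B]));print("offs",u-70,v-60,a-70,b-90)
E
```

```text
[ 0.38520879 -0.24141377  0.14838818] [ 1.21359134e-04 -6.13714156e-02  9.98114872e-01  4.87198307e-04] 0.019383082019402805 [-0.52551717 -1.05240072 -0.2166903 ] [-0.02944889 -0.03649918 -0.00243196]
415 189 250 222
offs 345 129 180 132
```

View pics/c2.png

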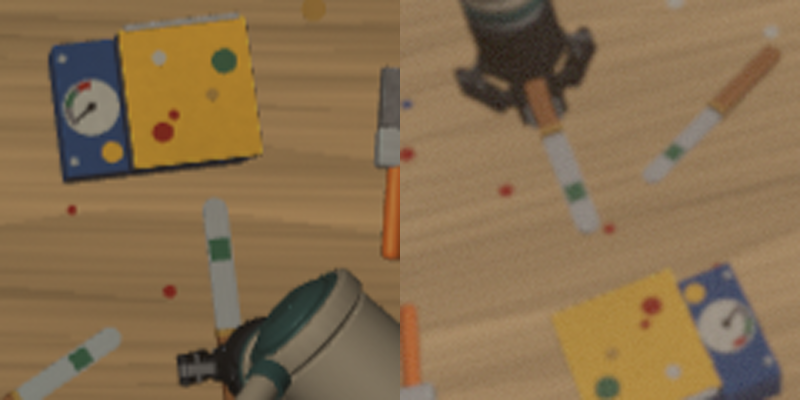

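View pics/wrist2.png

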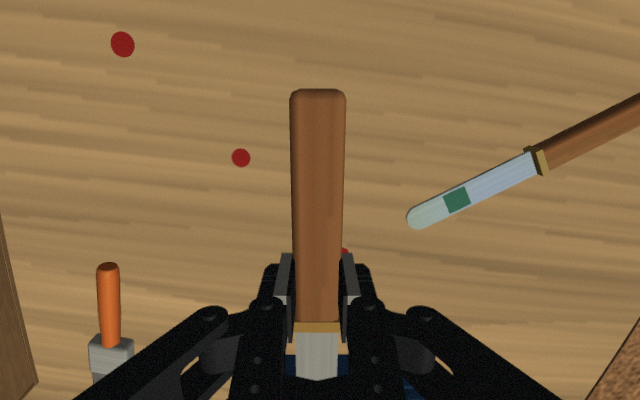

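Both views show the knife firmly held and free in the air, tip at top crop (214,200) and scene crop (590,230). The cover's front corners are at top crop (132,168)/(262,155) and scene crop (672,268)/(553,316). I triangulate them.

```bash
python3 - <<'E'
from h import *
t,s=imaging.calibration("top"),imaging.calibration("scene")
k=140/400
def tri(a,b):
    p=np.array([345+a[0]*k-.3,129+a[1]*k-.3]);q=np.array([180+(b[0]-400)*k-.3,132+b[1]*k-.3])
    o1,d1=ray(t,[p]);o2,d2=ray(s,[q]);d1=d1[0];d2=d2[0]
    x=np.linalg.lstsq(np.c_[d1,-d2],o2-o1,rcond=None)[0];A=o1+x[0]*d1;B=o2+x[1]*d2
    return (A+B)/2,np.linalg.norm(A-B)
for n,a,b in [("tip",(214,199),(591,231)),("shoulder",(228,330),(552,131)),("FL",(132,168),(672,268)),("FR",(262,155),(553,316)),("BL",(120,31),(722,388)),("green",(224,61),(607,388)),("dial",(91,107),(725,325))]:
    P,g=tri(a,b);print(n,P.round(4),"gap",round(g,4))
E
```

```text
tip [ 0.5251 -0.2249  0.1358] gap 0.004
shoulder [ 0.4085 -0.2374  0.142 ] gap 0.0017
FL [ 0.5575 -0.1598  0.0834] gap 0.0026
FR [ 0.5723 -0.2804  0.0809] gap 0.005
BL [ 0.6883 -0.1466  0.0804] gap 0.0052
green [ 0.6598 -0.2452  0.0849] gap 0.0023
dial [ 0.6186 -0.1243  0.0568] gap 0.0015
```

```bash
python3 - <<'E'
from h import *
c=imaging.calibration("wrist");s=manip.get_state();p=s["position"]
y=np.radians(7.0);X=np.array([np.cos(y),np.sin(y),0]);Y=np.array([-X[1],X[0],0]);Z=np.array([0,0,1.])
for dz in(-6,0,6,12):
  print(dz,[proj(c,[p-.080*X+k*.011*Y+(.0014+dz*.001)*Z])[0].round(1).tolist() for k in(-1,1)], proj(c,[p+.03*X+.0014*Z])[0].round(0))
im=cv2.imread("pics/wrist2.png");h=cv2.cvtColor(im,cv2.COLOR_BGR2HSV);m=cv2.inRange(h,(4,120,40),(14,255,200));m[:,:270]=0;m[:,370:]=0
for r in(85,88,90,92,95,100,105,120,160,220):print(r,np.flatnonzero(m[r])[[0,-1]] if m[r].any() else None)
E
```

```text
-6 [[289.5, 96.2], [346.4, 96.3]] [317. 337.]
0 [[288.3, 96.7], [347.8, 96.8]] [317. 337.]
6 [[287.0, 97.2], [349.3, 97.4]] [317. 337.]
12 [[285.5, 97.8], [351.0, 98.0]] [317. 337.]
85 None
88 None
90 [297 337]
92 [293 341]
95 [291 343]
100 [290 345]
105 [290 345]
120 [290 344]
160 [291 343]
220 [292 341]
```

>>> {"name": "jog_arm", "arguments": {
  "deltas": [0,0,0.3,0,0,-20,0,0,0,0.3,0,0,-40,0,0,0,0.3,0,0,-55,0,0,0,0.3,0,0,-64,0,0,0,0.3,0,0,-64,0,0,0,0.3,10,1.2,-64,0,0,0,0.3,20,2.4,-64,0,0,0,0.3,30,3.7,-64,0,0,0,0.3,38,4.7,-64,0,0,0,0.3,44,5.4,-64,0,0,0,0.3,48,5.9,-64,0,0,0,0.3,48,5.9,-64,0]
}}

```text
clock: 6.2
position: [0.4335, -0.2363, 0.0843]
ee_rot: [0.0, -0.064, 0.998, -0.0]
contact_force: [0.3, -0.2, -1.1]
width: 0.0193
gripper_force: 89.0
```

```bash
python3 - <<'E'
from h import *
s=manip.get_state();print(s["position"],s["contact_force"],s["moment"])
i=imaging.get_image("scene");j=imaging.get_image("top")
A=cv2.resize(j[129:249,355:475],(400,400),interpolation=2);B=cv2.resize(i[150:290,190:330],(400,400),interpolation=2)
cv2.imwrite("pics/c3.png",np.hstack([A,B]))
E
```

```text
[ 0.43348602 -0.23625509  0.08430774] [ 0.34243456 -0.18972508 -1.14782462] [ 0.03680821 -0.0145672  -0.00594416]
```

View pics/c3.png

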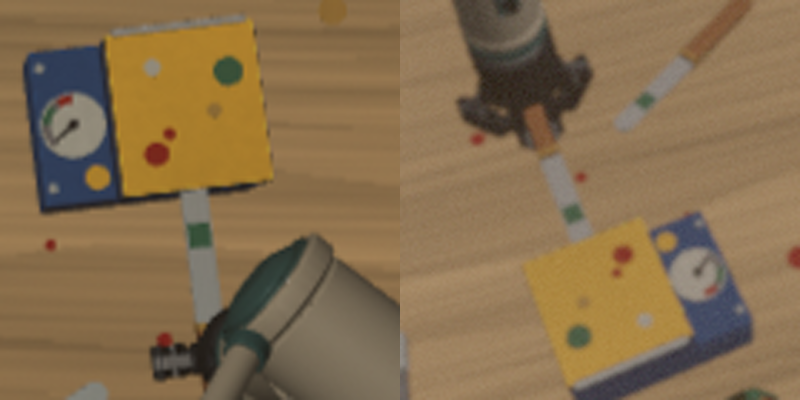

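The blade enters the slot centred: in the top crop it passes under the front edge at (195,190), and the force is near zero. I push on 24 mm and start lifting along the arc.

>>> {"name": "jog_arm", "arguments": {
  "deltas": [0,0,0,8,1,0,0,0,0,0,16,2,0,0,0,0,0,22,2.7,0,0,0,0,0,24,2.9,0,0,0,0,0,24,2.9,3,0,0,0,0,24,2.9,7,0,0,0,0,24.5,3,12,0,0,0,0,24.5,3,17,0,0,0,0,26,3.1,27,0,0,0,0,28.5,3.5,36.5,0,0,0,0,32,3.9,46,0,0,0,0,36,4.4,55,0,0,0,0,36,4.4,55,0]
}}

```text
clock: 7.6
position: [0.4707, -0.2324, 0.1411]
ee_rot: [0.002, -0.064, 0.998, -0.001]
contact_force: [-0.2, 0.1, -1.7]
width: 0.0191
gripper_force: 88.9
```

```bash
python3 - <<'E'
from h import *
s=manip.get_state();print(s["position"],s["contact_force"],s["moment"],s["width"])
i=imaging.get_image("scene");j=imaging.get_image("top")
A=cv2.resize(j[129:249,355:475],(400,400),interpolation=2);B=cv2.resize(i[150:290,190:330],(400,400),interpolation=2)
cv2.imwrite("pics/c4.png",np.hstack([A,B]))
E
```

```text
[ 0.47068024 -0.23241766  0.14111555] [-0.2156044   0.0936663  -1.73105002] [ 0.03644937  0.06743619 -0.01233736] 0.019080914200028495
```

View pics/c4.png

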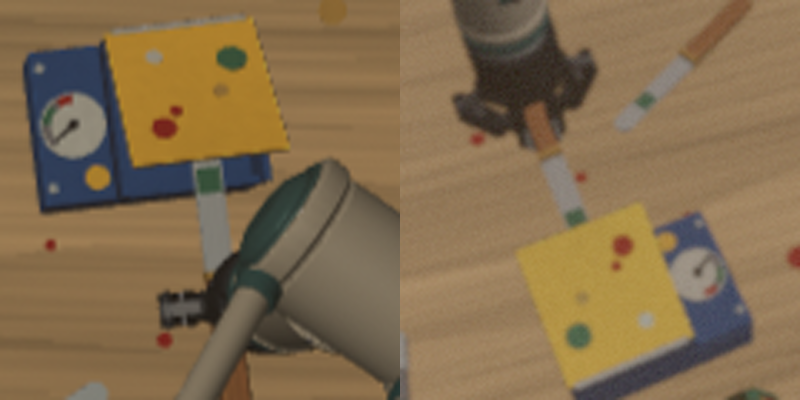

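The cover is rising on the blade: its front edge is at (210,158) in the top crop, with the blade still beneath it. I continue along the arc past upright.

>>> {"name": "jog_arm", "arguments": {
  "deltas": [0,0,0,5.5,0.7,8.5,0,0,0,0,11.5,1.4,16.5,0,0,0,0,18,2.2,24,0,0,0,0,26,3.2,30.5,0,0,0,0,34,4.1,36,0,0,0,0,42,5.2,41,0,0,0,0,51.5,6.3,45,0,0,0,0,60.5,7.4,48,0,0,0,0,70.5,8.7,50.5,0,0,0,0,80.5,9.9,52,0,0,0,0,90.5,11.1,52,0,0,0,0,100,12.3,51,0,0,0,0,107,13,50,0,0,0,0,112,13.7,49,0,0,0,0,112,13.7,49,0]
}}

```text
clock: 9.2
position: [0.5818, -0.218, 0.1879]
ee_rot: [0.0, -0.064, 0.998, 0.0]
contact_force: [0.1, -0.7, -0.6]
width: 0.0197
gripper_force: 88.9
```

```bash
python3 - <<'E'
from h import *
s=manip.get_state();print(s["position"],s["contact_force"],s["moment"],s["width"])
i=imaging.get_image("scene");j=imaging.get_image("top")
cv2.imwrite("pics/t5.png",j);cv2.imwrite("pics/s5.png",i)
t,sc=imaging.calibration("top"),imaging.calibration("scene")
h=np.array([.6945,-.2045,.085]);X=np.array([.9925,.122,0]);Y=np.array([-.122,.9925,0]);Z=np.array([0,0,1.])
for n,im,c in(("top",j,t),("scene",i,sc)):
  m=cv2.inRange(cv2.cvtColor(im,cv2.COLOR_BGR2HSV),(20,120,70),(34,255,255))
  z=np.zeros_like(m);p=proj(c,[h+.06*Z])[0].astype(int);z[p[1]-60:p[1]+60,p[0]-50:p[0]+60]=255;m&=z
  k=max(cv2.findContours(m,0,2)[0],key=cv2.contourArea);print(n,cv2.contourArea(k),cv2.boundingRect(k))
  for th in(1.4,1.57,1.7,1.8,1.9):
    P=[h+e*Y+L*(-np.cos(th)*X+np.sin(th)*Z) for L in(0,.131) for e in(-.06,.06)];print(th,proj(c,P).round(0).astype(int).tolist())
E
```

```text
[ 0.5817516  -0.21804033  0.18786128] [ 0.10259666 -0.74470078 -0.55985341] [0.0072932  0.01714059 0.03891856] 0.01972473967461699
top 22.0 (381, 179, 6, 6)
1.4 [[430, 135], [385, 139], [443, 132], [393, 137]]
1.57 [[430, 135], [385, 139], [442, 122], [393, 128]]
1.7 [[430, 135], [385, 139], [441, 116], [392, 121]]
1.8 [[430, 135], [385, 139], [440, 111], [391, 116]]
1.9 [[430, 135], [385, 139], [439, 106], [390, 111]]
scene 50.5 (245, 257, 48, 22)
1.4 [[248, 285], [292, 266], [236, 257], [285, 238]]
1.57 [[248, 285], [292, 266], [239, 265], [288, 246]]
1.7 [[248, 285], [292, 266], [241, 272], [291, 252]]
1.8 [[248, 285], [292, 266], [243, 278], [293, 257]]
1.9 [[248, 285], [292, 266], [245, 283], [296, 262]]
```

>>> {"name": "jog_arm", "arguments": {
  "deltas": [0,0,0,-15,-1.8,0,0,0,0,0,-45,-5.5,0,0,0,0,0,-75,-9,0,0,0,0,0,-95,-8,0,0,0,0,-1,-100,15,0,0,0,0,-3,-95,50,0,0,0,0,-5,-88,87,0,0,0,0,-7,-80,124,0,0,0,0,-9,-72,161,0,0,0,0,-11,-64,198,0,0,0,0,-13,-56,235,0,0,0,0,-15,-48,272,0,0,0,0,-17,-40,309,-10,0,0,0,-19,-32,346,-30,0,0,0,-21,-22,380,-50,0,0,0,-23.3,-12,408,-75,0,0,0,-23.3,-6,422,-100,0,0,0,-23.3,-4,426,-120,0,0,0,-23.3,-4,426,-135,0,0,0,-23.3,-4,426,-140,0]
}}

```text
clock: 11.3
position: [0.5756, 0.2077, 0.0465]
ee_rot: [-0.002, 0.139, 0.99, -0.001]
contact_force: [-0.9, -0.6, -0.8]
width: 0.0195
gripper_force: 89.0
```

```bash
python3 - <<'E'
from h import *
s=manip.get_state();print(s["position"],s["ee_rot"],s["contact_force"],s["width"],s["clock"])
i=imaging.get_image("scene");c=imaging.calibration("scene")
cv2.imwrite("pics/s6.png",i)
m=cv2.inRange(cv2.cvtColor(i,cv2.COLOR_BGR2HSV),(20,120,70),(34,255,255));m[:, :225]=0;m[:,310:]=0;m[:225]=0;m[290:]=0
k=max(cv2.findContours(m,0,2)[0],key=cv2.contourArea);print(cv2.contourArea(k),cv2.boundingRect(k))
E
```

```text
[0.57560002 0.20766728 0.04651135] [-1.62128944e-03  1.38558891e-01  9.90352698e-01 -5.81972559e-04] [-0.86508524 -0.63239275 -0.84898385] 0.019526502874329808 11.3
38.5 (260, 257, 34, 17)
```

>>> {"name": "jog_arm", "arguments": {
  "deltas": [0,0,0,0,0,-10,0,0,0,0,0,0,-18,0,0,0,0,0,0,-23,0,0,0,0,0,0,-26,0,0,0,0,0,0,-27,0,0,0,0,0,0,-27,0]
}}

```text
clock: 11.95
position: [0.5771, 0.2078, 0.0214]
ee_rot: [0.0, 0.139, 0.99, 0.0]
contact_force: [-0.5, 0.5, -0.6]
width: 0.0194
gripper_force: 89.0
```

>>> {"name": "jog_arm", "arguments": {
  "deltas": [0,0,0,0,0,-1,0,0,0,0,0,0,-1.7,0,0,0,0,0,0,-1.7,0,0,0,0,0,0,-1.7,0.3,0,0,0,0,0,-1.7,0.5,0,0,0,0,0,-1.7,0.6,0,0,0,0,0,-1.7,0.6,0,0,0,0,0,10,0.6,0,0,0,0,0,35,0.6,0,0,0,0,0,70,0.6,0,0,0,0,0,110,0.6,0,0,0,0,0,145,0.6,0,0,0,0,0,165,0.6,0,0,0,0,0,165,0.4],
  "grip_force": 40
}}

```text
clock: 13.35
position: [0.5791, 0.2084, 0.1911]
ee_rot: [0.004, 0.139, 0.99, 0.002]
contact_force: [0.4, -0.8, 0.1]
width: 0.0382
gripper_force: 0.0
```

```bash
python3 - <<'E'
from h import *
s=manip.get_state();print(s["position"],s["ee_rot"],s["contact_force"],s["width"],s["clock"])
i=imaging.get_image("scene");w=imaging.get_image("wrist");j=imaging.get_image("top");cv2.imwrite("pics/s7.png",i);cv2.imwrite("pics/w7.png",w);cv2.imwrite("pics/t7.png",j)
A=cv2.resize(i[120:330,190:470],(800,600),interpolation=2)
cv2.imwrite("pics/c7.png",np.hstack([cv2.resize(i[160:330,210:450],(400,283)),w[:283,180:480]]))
cv2.imwrite("pics/c7.png",np.vstack([cv2.resize(i[150:310,200:450],(781,500),interpolation=2)[:340],np.hstack([cv2.resize(w,(400,250)),cv2.resize(j[90:240,300:460],(381,250))])]))
E
```

```text
[0.57911051 0.20840478 0.19114513] [0.00415435 0.13864584 0.99033192 0.00166449] [ 0.4004325  -0.78098416  0.07853519] 0.038183673646687136 13.35
```

View pics/c7.png

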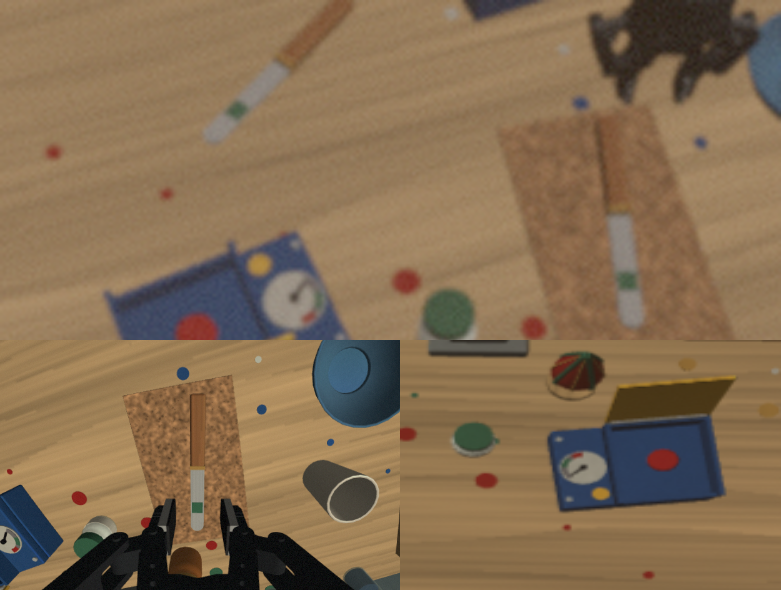

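The picture shows the knife lying flat on the mat and released, the cover leaning back past upright, and the red plunger in the well at (662,460) in the lower right panel. The jars are in place. Next I measure the plunger.

```bash
python3 - <<'E'
from h import *
s=manip.get_state();print("cmd-ish",s["position"])
o=[]
for n,f,z in(("top","t7",(405,150,435,185)),("scene","s7",(220,225,290,275))):
  im=cv2.imread(f"pics/{f}.png");c=imaging.calibration(n);h=cv2.cvtColor(im,cv2.COLOR_BGR2HSV)
  m=cv2.inRange(h,(0,140,60),(8,255,255))|cv2.inRange(h,(172,140,60),(180,255,255));q=np.zeros_like(m);q[z[1]:z[3],z[0]:z[2]]=m[z[1]:z[3],z[0]:z[2]]
  k=max(cv2.findContours(q,0,2)[0],key=cv2.contourArea);b=cv2.boundingRect(k);e=cv2.fitEllipse(k);print(n,b,e,plane(c,[e[0]],.078))
E
```

```text
cmd-ish [0.57610361 0.20764383 0.18556337]
top (405, 156, 12, 12) ((409.8787841796875, 161.60671997070312), (12.05672550201416, 12.293057441711426), 133.1398162841797) [[ 0.62887071 -0.21236447  0.078     ]]
scene (257, 251, 12, 12) ((262.6271057128906, 256.5364990234375), (10.639142990112305, 11.49582290649414), 67.92144775390625) [[ 0.63529517 -0.2115232   0.078     ]]
```

>>> {"name": "jog_arm", "arguments": {
  "deltas": [0,0,1,0,-15,0,0,0,0,3,0,-45,0,0,0,0,5,0,-80,0,0,0,0,7,0,-115,0,0,0,0,9,0,-150,0,0,0,0,11,5,-185,0,0,0,0,13,10,-220,0,0,0,0,15,15,-255,0,0,0,0,17,20,-290,0,0,0,0,19,30,-325,0,0,0,0,21,38,-360,0,0,0,0,23,46,-390,0,0,0,0,23,53,-412,0,0,0,0,23,53,-420,-20,0,0,0,23,53,-420,-45,0,0,0,23,53,-420,-65,0,0,0,23,53,-420,-75,0,0,0,23,53,-420,-80,0,0,0,23,53,-420,-80,0,0,0,23,53,-420,-80,0]
}}

```text
clock: 15.5
position: [0.6305, -0.2123, 0.107]
ee_rot: [0.001, -0.062, 0.998, -0.0]
contact_force: [-0.4, -1.1, 0.6]
width: -0.0
gripper_force: 0.0
```

>>> {"name": "jog_arm", "arguments": {
  "deltas": [0,0,0,0,0,-6,0,0,0,0,0,0,-12,0,0,0,0,0,0,-16,0,0,0,0,0,0,-18,0,0,0,0,0,0,-19,0,0,0,0,0,0,-20,0,0,0,0,0,0,-20,0,0,0,0,0,0,-20,0]
}}

```text
clock: 16.3
position: [0.6297, -0.212, 0.0866]
ee_rot: [-0.0, -0.062, 0.998, 0.0]
contact_force: [-2.0, 1.0, 3.9]
width: -0.0001
gripper_force: 2.0
```

```bash
python3 - <<'E'
from h import *
F=[];P=[]
for _ in range(3):
    imaging.get_image("top");s=manip.get_state();F.append(s["contact_force"]);P.append(s["position"])
print(np.round(F,2),np.round(P,4),s["width"])
E
```

```text
[[-1.81  0.46  4.87]
 [-2.04  1.26  4.31]
 [-2.59  0.91  3.46]] [[ 0.6297 -0.212   0.0866]
 [ 0.6297 -0.212   0.0865]
 [ 0.6297 -0.212   0.0864]] -0.00012553997601399953
```

>>> {"name": "jog_arm", "arguments": {
  "deltas": [0,0,0,0,0,-1,0,0,0,0,0,0,-2,0,0,0,0,0,0,-3,0,0,0,0,0,0,-4,0,0,0,0,0,0,-5,0,0,0,0,0,0,-5.5,0,0,0,0,0,0,-5.5,0,0,0,0,0,0,-5.5,0]
}}

```text
clock: 17.25
position: [0.6297, -0.212, 0.0811]
ee_rot: [-0.0, -0.062, 0.998, 0.0]
contact_force: [-4.1, 1.9, 7.1]
width: -0.0002
gripper_force: 3.2
```

```bash
python3 - <<'E'
from h import *
F=[];P=[]
for _ in range(6):
    j=imaging.get_image("top");s=manip.get_state();F.append(s["contact_force"]);P.append(s["position"])
i=imaging.get_image("scene");w=imaging.get_image("wrist");a=cv2.imread("pics/t7.png")
print(np.round(np.mean(F,0),2),np.round(P[-1],4),s["clock"])
cv2.imwrite("pics/w8.png",w);cv2.imwrite("pics/s8.png",i);cv2.imwrite("pics/t8.png",j)
r=lambda I,x,y,n,S:cv2.resize(I[y:y+n,x:x+n],(S,S),interpolation=2)
p=proj(imaging.calibration("scene"),[[.6186,-.1243,.062]])[0].astype(int);b=cv2.imread("pics/s7.png")
cv2.imwrite("pics/c8.png",np.vstack([np.hstack([r(b,p[0]-15,p[1]-15,30,260),r(i,p[0]-15,p[1]-15,30,260),r(j,362,151,30,260)]),np.hstack([cv2.resize(i[130:330,190:470],(390,279)),cv2.resize(j[90:240,230:460],(390,279))])]))
E
```

```text
[-3.24  1.42  6.34] [ 0.6297 -0.212   0.0811] 17.55
```

View pics/c8.png

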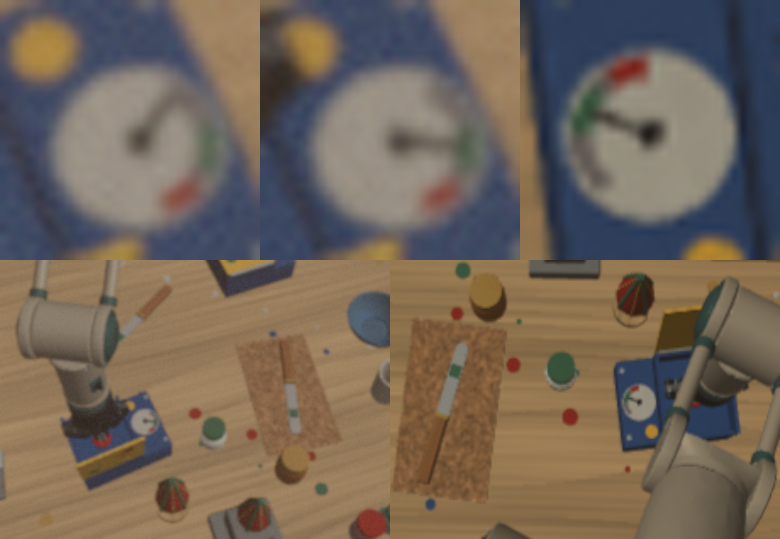

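The pointer tip, at (592,112) in the top dial panel, stands mid-green. The force is about 6.5 N and the tip height matches about 8 mm of travel. The cover is open, the knife is on the mat and the bystanders are unmoved.

```bash
python3 -c "
from rig import manip
print(manip.sign_off())"
```

```text
the job is handed in; nothing more can be done
None
```

The job is handed in at about 17.6 s: the cover was levered past upright with the knife, the knife lies flat and released on the mat, and the plunger is held at about half travel with the pointer in the green.

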